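# Lower the eccentric stop, then push the dish carriage home

### The arm

A 6-joint arm with a two-finger parallel gripper is mounted at the origin on a cart in front of the work surface, level with it; the furniture and walls round the work are solid. World frame = base frame: x ahead of the robot, y to its left, z up, the work surface at z = 0. Lengths are in mm, angles in rad, forces in N, time in s.
With the tool pointing down it reaches from about 375 to 825 mm from the base axis. Payload 5.5 kg.
Tool frame: the origin (TCP) lies on the centre line of the jaws, within the pads' length; the fingertips stand tcp_to_tips ahead of it and the grasp point (between the pads) lies 8 mm behind it (tcp_to_tips is the distance from the TCP to the fingertips, in mm); z points along the fingers, y is the line along which they close (so a half turn about z gives the same grasp; the last joint's range is limited). The gripper opens to 85 mm and grips with 20 to 120 N. Pads are 22 mm wide; open, the fingers measure 114 mm over their backs; the gripper's body (76 mm by 85 mm) begins 54 mm behind the grasp point. The pads swing forward as they close: fully open they stand 13 mm farther back than shut.
Start: joints at [-1.263, 0.314, -0.047, 1.21, 0, 1.571], TCP at [181.774, -571.798, 242.299] pointing down, gripper open.
Joint ranges: [-2.67, 2.67], [-0.69, 1.73], [-1.03, 1.25], [-2.08, 2.16], [-1.42, 1.45], [-3.14, 3.14]. Speed limits (rad/s): [2.39, 2.39, 3.01, 3.14, 3.14, 3.14].

### API

Orientations are given as a unit quaternion [x, y, z, w].
In Python, from plant import * gives the robot as it stands. Calls block until the motion is done:
- move_ptp(position, orientation): joint-space move of the TCP to a pose.
- movel(position, rotation=None, feed=150, max_force=None): straight line of the TCP; rotation=None keeps the orientation; feed is the mean speed in mm/s. With max_force (N) it stops when the force on the tool has changed by that much, and returns True; else False.
- goto_joints(angles): joint-space move.
- gripper_to(opening): opening from 0.0 (shut) to 1.0 (fully open); the grip force is fixed at half the most; returns when the fingers have stopped.
- pause(seconds).
- solve_ik(position, orientation): joint angles nearest the present ones, or None.
- observe(): the state.
- snapshot(name): name is "scene" or "top"; returns a dict with "image" (400x640x3 uint8, blue, green, red), "z_map" (400x640 float32, mm along the optical axis (not along the pixel's ray), 0 where there is no reading), "mtx" (3x3 intrinsics, pixels), "dist" ([k1, k2, p1, p2, k3] as OpenCV has them; the pictures are not rectified), "camera_from_world" (4x4, takes a point from world to camera coordinates). Camera axes: x right, y down, z forward; pixel columns grow to the right and rows downward; lengths in mm; the calibration is good to about 2 mm. A picture is of the moment at which its call begins.
A pose or a line that the arm cannot do raises MotionError and nothing moves.
- finish_job(): hands the job in; it is judged then, once.
The state is a dict: "clock": time; "q": joint angles; "dq": joint speeds; "tau": joint torques, N m; "tcp_pos": TCP position; "eef_rot": TCP orientation; "force": force on the tool from outside, world axes, zero at the start; "moment": the same for the moment, N m; "grip_width": opening from 0.0 (shut) to 1.0 (fully open); "grip_force": force on a finger pad.
Only numpy, scipy, OpenCV 4.12 (cv2) and the standard library are available. Lean on these libraries where they do the work, as an engineer would, in place of code of your own. Each camera call takes 0.05 s, during which the arm holds its last target. There are 200 camera calls.

### The job

The dish carriage on the small stage is held back by an eccentric cam. Using only the outside of the fingertips, push the cam's lever round until the cam stands at its low point (lever at its stop pin), and only then push the carriage forward until it is fully home, with the dish still lying in it. Do not pinch the lever paddle or the carriage's push plate, do not lift the dish, and leave the other things on the table where they are.

Things in the scene. Friction and masses are not known exactly. Their poses are not given: they have to be found in the camera images.
- stage_base: Fixed grey base plate of the stage, 235 mm long (x), 124 mm wide (y), 10 mm thick, with low guide rails (tops at 24 mm). Origin on the table under the middle of the plate; x axis = the carriage's forward direction (roughly away from the robot), y left, z up. A 10 mm round stop pin for the lever stands at x +52, y +52 mm, top at 41 mm.
- cam_pivot (a point): The cam's vertical turning axis, on its cap 39 mm above the table, at x +71, y 0 mm of the base. The cam is a steel disc of 60 mm diameter mounted 16 mm off centre, 15 to 29 mm above the table, just ahead of the carriage's roller. A flat dark lever lies on it (29 to 35 mm above the table) and ends in an upright black paddle.
- lever_paddle (a point): Middle of the black paddle's pushing face (its clockwise face seen from above), 65 mm from the pivot, 56 mm above the table. The point's y axis points outward along the lever, its x axis out of the pushing face; push against x. The paddle is 40 mm long (45 to 85 mm from the pivot), 14 mm thick, 34 to 79 mm above the table. It turns with the cam.
- cam (a joint): Angle of cam and lever (rad). 0 = low point: lever straight along the base's +y (left). Positive = clockwise seen from above (at 1.57 the lever points along the base's +x). Starts at 1.4 to 2.4, blocking the carriage. Pushing the paddle counter-clockwise reduces it, to a stop at -0.12. Below 0.4 the carriage can go all the way. Friction about 0.35 Nm (5 to 6 N at the paddle); stays where left.
- carriage (a joint): Forward travel of the carriage (m): 0 drawn back (as at the start), 0.055 fully home at its end stop. With the cam not lowered it is blocked 8 to 25 mm short. Friction about 2.5 N; it stays where it is left. The push plate and the lever paddle are pinched if fingers press on both faces of one at once.
- push_face (a point): Middle of the rear face of the carriage's upright push plate, the face towards the robot, 39 mm above the table; moves with the carriage. The plate is 78 mm wide (y), 14 mm thick, its top 67 mm above the table; push it along the base's +x.
- carriage_mid (a point): The aluminium carriage, 72 x 78 mm, top 23 mm above the table, with four short pins round the dish and a steel roller at its front end that meets the cam. This point is the middle of its 12 mm plate, 17 mm above the table, under the centre of the dish.
- dish: Loose round 60 mm petri dish, 13 mm high, lying in the carriage between four pins; origin in the middle of its underside, 23 mm above the table.
- loupe: Loose folded black loupe, 34 x 34 x 15 mm, on the table left of the stage; origin under its middle.
- objective: Loose light metal microscope objective, 40 mm across, 36 mm high, on the table right of the carriage; origin under its middle.
- marker: Loose marker pen with red cap, 135 mm long, 16 mm high, lying on the table right of the stage; origin under its middle.
- forceps: Loose steel forceps, 115 mm long, 10 mm high, lying on the table left of the stage; origin under its middle.
Mind the look-alikes: they are no part of the job. Of the things like the dish, leave any that is blue; of the rest the larger one is meant.

How it is judged (in metres and radians):
On the way:
1. the cam stands at its low point while the carriage is still drawn back (value of joint cam below 0.4 rad and value of joint carriage below 0.02 m), for 0.2 s.
At the end, for the whole second after the job is handed in: The cam is at its low point (joint below 0.4 rad), the carriage fully home (within 2.5 mm of its 55 mm travel) and at rest, the dish lying flat and still in the carriage (within 6 mm of its middle) (value of joint cam below 0.4 rad and value of joint carriage above 0.0525 m and velocity of joint carriage below 0.005 m/s and horizontal distance between dish and carriage_mid below 0.006 m and z of dish in the frame of carriage_mid below 0.01 m and angle between dish's own z axis and vertical below 0.08 rad and linear speed of dish below 0.01 m/s); the robot touches nothing.
It fails at once if the carriage is pushed forward (over 20 mm) while the cam is not yet at its low point (value of joint carriage above 0.02 m and value of joint cam above 0.45 rad).
It fails at once if the dish is lifted (more than 8 mm) or tipped in the carriage (z of dish in the frame of carriage_mid above 0.014 m or angle between dish's own z axis and vertical above 0.3 rad).
It fails at once if the lever paddle or the push plate is pinched (over 2 N on both of its faces at once) ((contact force between the fingers and cam_c3 above 2 N and contact force between the fingers and cam_c4 above 2 N) or (contact force between the fingers and carriage_c7 above 2 N and contact force between the fingers and carriage_c8 above 2 N)).
It fails at once if the loupe, objective, marker or forceps is moved by more than 20 mm (distance of any of loupe, objective, marker, forceps from where it was at the start of the episode above 0.02 m).
It also fails if it takes over 48 s, if anything falls off the work surface, if the arm or the gripper's body presses on something with over 40 N, if the wrist force passes 120 N, or if a joint passes its speed limit or range.

## Working session

There is one attempt and no reset: what is moved stays moved. The work goes in short steps, each a Python script; the robot and the scene stay as the last script left them, time stands still between calls to the robot, and variables do not carry over. Pictures are saved under pics/ and viewed, at most 10 in all, crops included, and the job is handed in when it is done.

```bash
mkdir -p pics; ls
python3 - <<'E'
from plant import *
import cv2,pickle
o=observe();print(o)
try: print(tcp_to_tips)
except Exception as e: print(e)
d={}
for n in("scene","top"):
    s=snapshot(n);d[n]=s;cv2.imwrite(f"pics/{n}0.png",s["image"]);print(n,s["mtx"],s["dist"],s["camera_from_world"])
pickle.dump(d,open("s0.pkl","wb"))
E
```

```text
pics
{'clock': 0.0, 'q': array([-1.26301664e+00,  3.14242938e-01, -4.81084518e-02,  1.21018422e+00,
        2.38861626e-05,  1.57082175e+00]), 'dq': array([-6.27571244e-05,  2.00114549e-03,  1.28341439e-04, -1.13997999e-03,
        5.68618215e-04, -1.68537822e-04]), 'tau': array([ 3.16876376e-04, -5.39592147e+01,  3.39747477e+01,  1.93005614e-02,
        2.54058023e-04, -9.78586066e-07]), 'tcp_pos': array([ 181.60061418, -571.25948163,  241.41152649]), 'eef_rot': array([ 9.88183884e-01,  1.53270528e-01, -1.21510048e-04, -8.61191160e-04]), 'force': array([-0.61514688, -0.09711773, -0.37535484]), 'moment': array([ 0.02747155, -0.01183487, -0.01651897]), 'grip_force': 0.0, 'grip_width': 0.9989208701135948}
11.0
scene [[439.9590584    0.         312.9017344 ]
 [  0.         439.9590584  200.30993587]
 [  0.           0.           1.        ]] [-0.00454903  0.          0.          0.          0.        ] [[-6.58982083e-01 -7.52140485e-01 -5.22541212e-03  4.03647773e+02]
 [-5.34660859e-01  4.73302764e-01 -7.00087323e-01  2.56378545e+02]
 [ 5.29037221e-01 -4.58551179e-01 -7.14038119e-01  6.79397487e+02]
 [ 0.00000000e+00  0.00000000e+00  0.00000000e+00  1.00000000e+00]]
top [[476.25892948   0.         323.62809062]
 [  0.         476.25892948 205.16389872]
 [  0.           0.           1.        ]] [-0.10495867  0.          0.          0.          0.        ] [[-1.03448762e-04 -9.99947800e-01  1.02169261e-02  8.39380263e+01]
 [-9.95914939e-01 -8.19529949e-04 -9.02926505e-02  4.95431031e+02]
 [ 9.02963104e-02 -1.01845300e-02 -9.95862868e-01  1.16637733e+03]
 [ 0.00000000e+00  0.00000000e+00  0.00000000e+00  1.00000000e+00]]
```

View pics/top0.png

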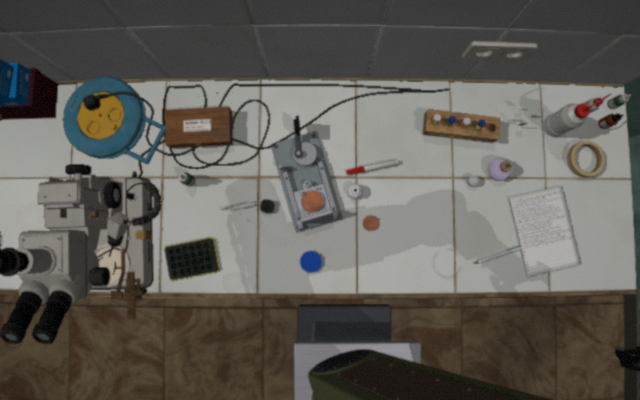

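View pics/scene0.png

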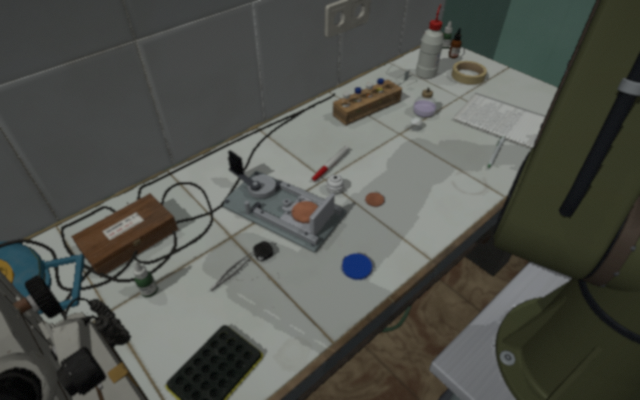

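The picture shows three candidate dishes in the top view: orange in the carriage (313,201), a smaller orange one (371,223) and a blue one (311,261). The larger non-blue dish, already in the carriage, is the one meant. The lever paddle is at about (297,125) and the stage covers about (274–342, 133–230). An enlarged crop should confirm this.

```bash
cat > h.py <<'E'
import numpy as np,cv2
def ray(s,px,z):
    "pixels -> world points on plane z"
    T=s["camera_from_world"];R=T[:3,:3];c=-R.T@T[:3,3]
    u=cv2.undistortPoints(np.float64(px).reshape(-1,1,2),s["mtx"],s["dist"]).reshape(-1,2)
    d=np.c_[u,np.ones(len(u))]@R
    return c+d*((z-c[2])/d[:,2])[:,None]
def proj(s,p):
    T=s["camera_from_world"]
    return cv2.projectPoints(np.float64(p).reshape(-1,1,3),cv2.Rodrigues(T[:3,:3])[0],T[:3,3],s["mtx"],s["dist"])[0].reshape(-1,2)
E
python3 - <<'E'
import pickle,cv2,numpy as np
from h import *
d=pickle.load(open("s0.pkl","rb"));s=d["top"];im=s["image"]
c=im[108:238,262:412];cv2.imwrite("pics/crop.png",cv2.resize(c,None,fx=4.5,fy=4.5,interpolation=cv2.INTER_CUBIC))
hsv=cv2.cvtColor(im,cv2.COLOR_BGR2HSV)
m=cv2.inRange(hsv,(3,80,80),(15,255,255));m[:180]=0;m[240:]=0
n,l,st,ce=cv2.connectedComponentsWithStats(m)
for i in range(1,n):
    if st[i,4]>40: print("orange",ce[i],st[i,4],ray(s,ce[i],34))
m=cv2.inRange(im,(0,0,0),(40,40,40));m[:, :280]=0;m[:,315:]=0;m[:110]=0;m[145:]=0
n,l,st,ce=cv2.connectedComponentsWithStats(m)
for i in range(1,n):
    if st[i,4]>10:print("dark",ce[i],st[i],ray(s,ce[i],60))
E
```

```text
orange [312.09589041 201.04109589] 365 [[504.51860994 112.73932292  34.        ]]
orange [370.35057471 222.54597701] 174 [[451.34824872 -31.02850992  34.        ]]
dark [296.61666667 126.85      ] [295 118   5  18  60] [[685.19371834 150.88531663  60.        ]]
```

View pics/crop.png

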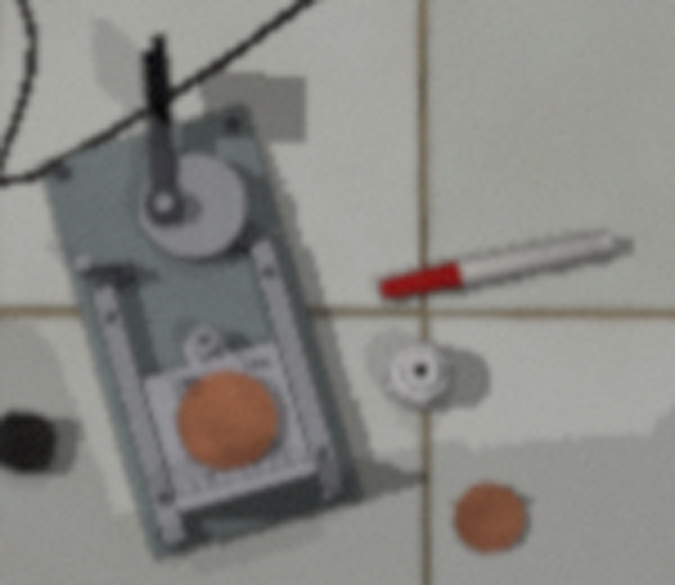

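The crop confirms the large orange dish in the carriage, at crop pixel (228,420). The pivot cap is at crop (166,202), the stop pin at (85,262), the paddle from (157,38) to (160,130), and the plate corners at (45,175), (245,103), (358,495) and (155,558).

Run:
```python
import pickle,cv2,numpy as np
from h import *
d=pickle.load(open("s0.pkl","rb"));s=d["top"]
f=lambda a:np.array(a)/4.5+[262,108]-[.4,.4]
C=ray(s,f([(45,175),(245,103),(358,495),(155,558)]),10);P=ray(s,f([(166,202)]),39);S=ray(s,f([(85,262)]),41)
B=np.array([[117.5,62],[117.5,-62],[-117.5,-62],[-117.5,62],[71,0],[52,52]])
W=np.r_[C,P,S][:,:2]
# rigid 2d fit
mb,mw=B.mean(0),W.mean(0);U,_,V=np.linalg.svd((B-mb).T@(W-mw));R=(U@V).T
t=mw-R@mb;print("base",t,"yaw",np.arctan2(R[1,0],R[0,0]));print("resid",(W-(B@R.T+t)).round(1))
piv=R@[71,0]+t
for px in [(157,38),(157,75)]:
  for z in (79,):
    q=R.T@(ray(s,f([px]),z)[0,:2]-t)-[71,0];print(px,q,"r",np.hypot(*q),"cam",np.arctan2(q[0],q[1]))
dish=R.T@(ray(s,[[312.1,201.04]],36)[0,:2]-t);print("dish in base",dish)
# depth-based paddle: points higher than 45mm near the pivot, rails excluded
for n in ("top","scene"):
    s=d[n];z=s["z_map"];v,u=np.nonzero(z>0)
    k=cv2.undistortPoints(np.float64(np.c_[u,v]).reshape(-1,1,2),s["mtx"],s["dist"]).reshape(-1,2)
    T=s["camera_from_world"];X=(np.c_[k,np.ones(len(k))]*z[v,u][:,None]-T[:3,3])@T[:3,:3]
    q=(X[:,:2]-t)@R;
    r=np.hypot(q[:,0]-71,q[:,1])
    m=(X[:,2]>50)&(X[:,2]<90)&(r>35)&(r<100)&(q[:,0]>20)
    if m.any():
        e=q[m]-[71,0];print(n,m.sum(),"z",X[m,2].max(),"mean",e.mean(0),"cam",np.arctan2(*e.mean(0)),"r",np.hypot(*e.mean(0)))
    m=(X[:,2]>50)&(X[:,2]<75)&(abs(q[:,1])<50)&(q[:,0]<-20)&(q[:,0]>-130)
    if m.any(): print(n,"plate",m.sum(),np.percentile(q[m],[5,50,95],axis=0).round(1).tolist())
    if n=="top":
        for nm,px in dict(loupe=(267,206),obj=(355,190),wall=(300,80)).items():
            g=ray(s,[px],8)[0,:2];print(nm,g,R.T@(g-t))
print("piv",piv)
```

```text
base [557.36139398 127.69879742] yaw 0.29016811038945634
resid [[-5.4 -3.9]
 [ 1.   1.5]
 [ 2.6  5.2]
 [ 2.8 -0.3]
 [-0.1 -1.2]
 [-0.9 -1.3]]
(157, 38) [ 79.03025221 -21.02399345] r 81.77890354639538 cam 1.830799209134149
(157, 75) [ 59.3813834  -15.31012997] r 61.32331346365492 cam 1.8231279992420717
dish in base [-55.11265582   0.80427358]
top 98 z 82.52071995736847 mean [ 60.24938474 -14.66089852] cam 1.8094940724858255 r 62.00750202099288
top plate 173 [[-98.4, -31.2], [-93.0, 1.1], [-86.0, 34.0]]
loupe [494.43134607 226.96407786] [-31.89818886 113.12069827]
obj [535.33453924   4.43242692] [ -56.37418899 -111.81114095]
wall [824.04480259 145.50029485] [260.6281649  -59.24435334]
scene 206 z 80.8952052847933 mean [58.80455236 -9.92665344] cam 1.7380273169157059 r 59.636514205929736
scene plate 285 [[-97.9, -28.1], [-96.0, 7.8], [-84.7, 41.4]]
piv [625.3932951  148.01284256]
```

```bash
cat >> h.py <<'E'
t=np.array([557.4,127.7]);YAW=.290
Rb=np.array([[np.cos(YAW),-np.sin(YAW)],[np.sin(YAW),np.cos(YAW)]])
def w(x,y,z): return [*(Rb@[x,y]+t),z]
def quat(a): return [np.cos(a/2),np.sin(a/2),0,0]   # tool down, tool x at world angle a
def fin(c,off,z=57):
    e=np.array([np.sin(c),np.cos(c)]);n=np.array([np.cos(c),-np.sin(c)])
    return w(*(np.array([71,0])+65*e+off*n),z),quat(YAW-c)
E
python3 - <<'E'
from plant import *
from h import *
for c in np.linspace(1.8,-.1,6): print(c.round(2),np.round(solve_ik(*fin(c,18)),2))
gripper_to(0.0)
move_ptp(*fin(1.8,55,z=180))
p,q=fin(1.8,55);print("down",movel(p,q,feed=120,max_force=15))
p,q=fin(1.8,24);print("appr",movel(p,q,feed=80,max_force=15))
for c in np.arange(1.7,-.06,-.19):
    p,q=fin(c,18);h=movel(p,q,feed=60,max_force=20);o=observe();print(round(c,2),h,o["tcp_pos"].round(1),np.round(p,1),o["force"].round(1),round(o["clock"],1))
    if h: break
E
```

```text
1.8 [ 0.19  0.62 -0.01  0.94  0.   -1.44]
1.42 [ 0.23  0.63  0.01  0.95  0.   -1.79]
1.04 [ 0.26  0.63 -0.    0.95  0.   -2.13]
0.66 [ 0.29  0.61 -0.03  0.93  0.   -2.48]
0.28 [ 0.32  0.57 -0.09  0.91  0.   -2.83]
-0.1 [ 0.34  0.53 -0.16  0.88  0.    3.09]
down False
appr False
1.7 False [692.5 140.3  56.9] [692.5 140.6  57. ] [ 0.4 -0.7 -0.7] 5.9
1.51 False [693.  152.9  57. ] [692.7 153.4  57. ] [ 2.2 -3.  -1.9] 6.3
1.32 False [690.8 166.   57.1] [690.4 166.   57. ] [ 3.  -1.  -0.5] 6.6
1.13 False [686.  178.2  57.3] [685.9 178.   57. ] [ 3.4 -1.1 -0.3] 7.0
0.94 False [679.2 189.1  57.3] [679.1 188.9  57. ] [ 2.7 -1.6  0.3] 7.4
0.75 False [670.5 198.4  57.3] [670.4 198.3  57. ] [2.4 0.9 1.1] 7.7
0.56 False [660.1 205.9  57.2] [660.1 205.8  57. ] [1.7 1.2 0.5] 8.1
0.37 False [648.5 211.4  57.1] [648.6 211.4  57. ] [ 1.6  1.4 -0.3] 8.5
0.18 False [636.  214.5  57. ] [636.2 214.6  57. ] [2.  1.4 0.9] 8.8
-0.01 False [623.2 215.3  56.9] [623.4 215.4  57. ] [1.9 1.9 1.5] 9.2
```

Run:
```python
from plant import *
from h import *
p,q=fin(-.01,50);movel(p,q,feed=120)
p,q=fin(-.01,50,z=180);movel(p,q,feed=200)
Q=quat(YAW+np.pi)
move_ptp(w(-150,0,150),Q)
s=snapshot("top");cv2.imwrite("pics/top1.png",cv2.resize(s["image"][108:238,262:412],None,fx=4.5,fy=4.5,interpolation=cv2.INTER_CUBIC))
s=snapshot("scene");cv2.imwrite("pics/scene1.png",cv2.resize(s["image"][130:270,190:380],None,fx=4,fy=4,interpolation=cv2.INTER_CUBIC));print(observe()["clock"])
```

```text
13.05
```

View pics/top1.png

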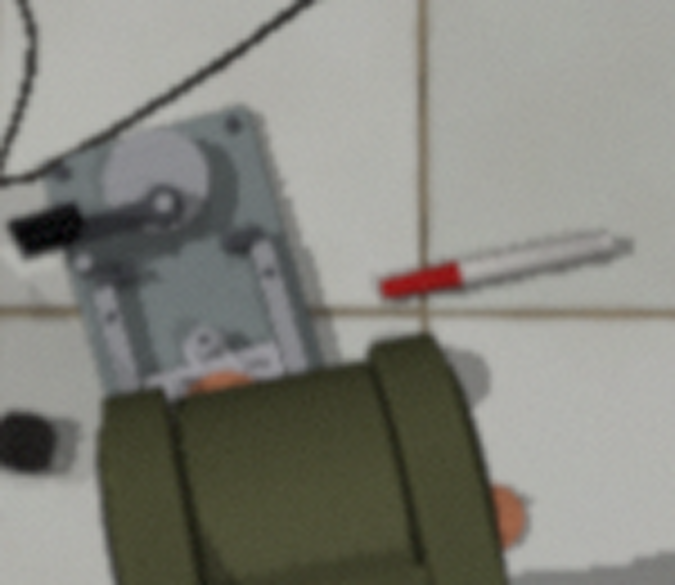

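View pics/scene1.png

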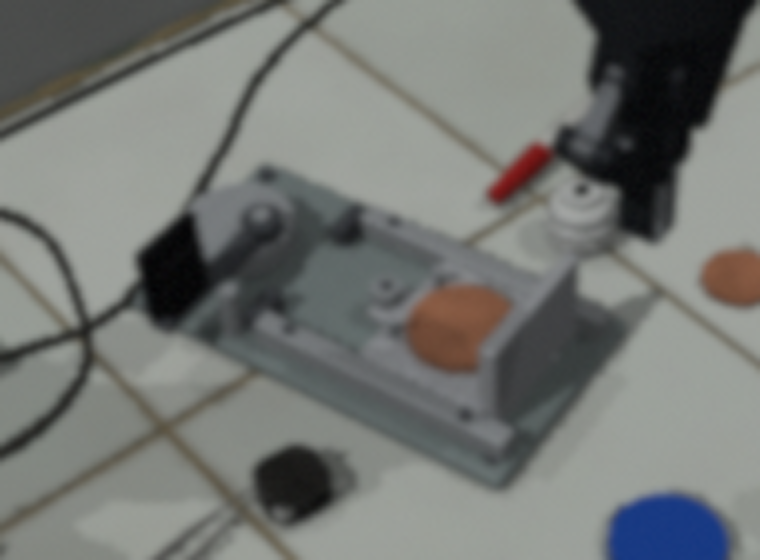

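The lever now points left, with the paddle at crop (45,230) beside the stop pin at (85,262). The carriage is still drawn back with the dish in it, so I'll push the carriage next.

Run:
```python
from plant import *
from h import *
Q=quat(YAW+np.pi)
print(movel(w(-140,0,44),Q,feed=120,max_force=15))
print(movel(w(-116,0,44),Q,feed=60,max_force=15))
for x,f,v in((-72,15,35),(-45,14,15)):
    h=movel(w(x,0,44),Q,feed=v,max_force=f);o=observe();print(h,Rb.T@(o["tcp_pos"][:2]-t),o["force"].round(1),o["clock"])
    if h: break
pause(.3);o=observe();print(Rb.T@(o["tcp_pos"][:2]-t),o["force"].round(1))
```

```text
False
False
False [-71.8507623    0.11048678] [-0.5 -0.9  0.1] 16.0417
True [-5.53753326e+01  4.49686479e-02] [ 0.4 -0.2 -0.2] 17.25
[-56.57665622   0.13040896] [-0.6  0.4 -0.3]
```

Run:
```python
from plant import *
from h import *
Q=quat(YAW+np.pi)
movel(w(-150,0,44),Q,feed=150);movel(w(-150,0,200),Q,feed=200)
goto_joints([-1.263,.314,-.047,1.21,0,1.571]);pause(.3)
for n in("top","scene"):
    s=snapshot(n);z=s["z_map"];im=s["image"]
    v,u=np.nonzero(z>0);k=cv2.undistortPoints(np.float64(np.c_[u,v]).reshape(-1,1,2),s["mtx"],s["dist"]).reshape(-1,2)
    T=s["camera_from_world"];X=(np.c_[k,np.ones(len(k))]*z[v,u][:,None]-T[:3,3])@T[:3,:3];q=(X[:,:2]-t)@Rb
    m=(X[:,2]>50)&(X[:,2]<75)&(abs(q[:,1])<50)&(q[:,0]<20)&(q[:,0]>-130);print(n,"plate",np.percentile(q[m],[5,50,95],axis=0).round(1).tolist())
    e=q-[71,0];r=np.hypot(*e.T);m=(X[:,2]>50)&(X[:,2]<90)&(r>35)&(r<100)&(q[:,0]>20);print("cam",np.arctan2(*e[m].mean(0)))
    if n=="top":
        M=cv2.inRange(cv2.cvtColor(im,cv2.COLOR_BGR2HSV),(3,80,80),(15,255,255));M[:150]=0;M[240:]=0
        N,l,st,ce=cv2.connectedComponentsWithStats(M);print([(c.round(1),a[4],Rb.T@(ray(s,c,36)[0,:2]-t)) for c,a in zip(ce[1:],st[1:]) if a[4]>40])
    c=im[108:238,262:412] if n=="top" else im[130:270,190:380]
    cv2.imwrite(f"pics/{n}2.png",cv2.resize(c,None,fx=4,fy=4,interpolation=cv2.INTER_CUBIC))
print(observe()["clock"])
```

```text
top plate [[-43.6, -31.8], [-38.8, 0.9], [-31.0, 33.4]]
cam -0.019700686054463283
[(array([306. , 179.8]), np.int32(358), array([-0.191595  ,  0.42286175])), (array([370.4, 222.5]), np.int32(174), array([-147.05357016, -121.53582811]))]
scene plate [[-42.9, -31.2], [-41.3, 7.5], [-30.1, 41.3]]
cam -0.021130463004205312
22.1333
```

View pics/top2.png

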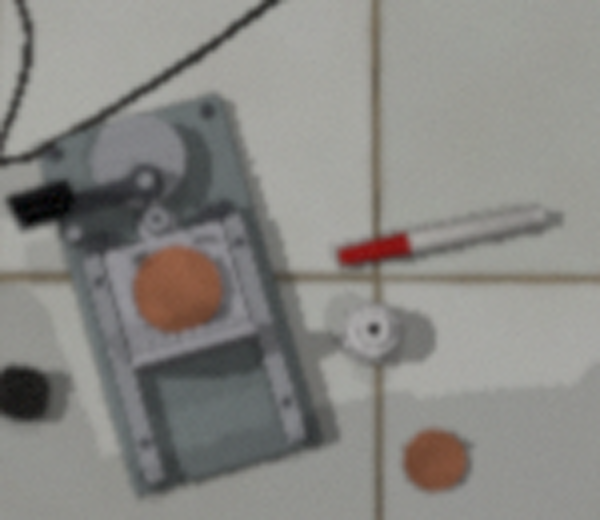

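The carriage is home: the plate and the dish both moved about 55 mm. The dish lies centred at (178,288), the lever is at its low point, and the cam angle measures about -0.02 rad.

```bash
python3 -c "
from plant import *
print(finish_job())"
```

```text
the job is handed in; nothing more can be done
None
```

I pushed the cam to its low point (about -0.02 rad), then pushed the carriage fully home (about 55 mm measured) with the dish still in it, and handed the job in; no verdict came back.

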